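# Lay two screen-frame tubes on the V-cradle and chock them

### The job

Lay the red tube down in the V of the blue cradle and then the teal tube on the flat deck beside it, both about centred lengthwise and set down rather than dropped. Then put the yellow chock on the deck, about midway along the teal tube with its sloping face towards it, and slide it up gently until the teal tube has rolled snug against the red one and the chock is snug against the teal one, so that nothing can roll. Let go of everything and leave the ink jar, squeegee and tape roll alone.

Things in the scene. Friction and masses are not known exactly. Their poses are not given: they have to be found in the camera images.
- cradle: Blue steel cradle fixed to the table, 170 mm long (its x, the way the tubes lie), 200 mm wide (its y, from -34 to 166 mm): a V-groove along one edge, a flat deck beside it on the +y side. Origin on the table top under the V line, midway along; z up. Outer wall beside the V (y -34 to -28 mm) 38 mm high. In the middle (x -35 to 35 mm) it is open for fingers, down to a 4 mm base plate, for y below 45 mm.
- cradle_v (a point): Middle of the axis of a tube seated in the V: 36 mm above the table, over the cradle's origin. The V is two black rubber-lined 90 degree V-blocks, 35 to 85 mm either side of the middle, lowest line 8 mm above the table. Axes as the cradle's. A hard shove sideways can lift a tube out of the V.
- cradle_deck (a point): Middle of the axis of a tube that lies on the deck and touches the one in the V: 38.5 mm from the V line, 47 mm above the table. The deck top is 27 mm above the table, from 19 mm (45 mm in the middle part) to 160 mm from the V line, then a lip 8 mm higher. No finger fits between touching tubes: set the tube down farther out; it stays where it is put and rolls in when the chock is pushed, with under 6 N. Axes as the cradle's.
- red_tube: Red round steel tube with bright end bands, 180 mm long, 40 mm diameter, about 0.4 kg. Origin at the middle of its axis; its x runs along the tube (it may have rolled about x). It starts on a plywood rest, axis 28 mm above the table.
- teal_tube: Teal (blue-green) round steel tube, the same in size, weight and frame as the red one, starting on the other plywood rest.
- rest_a: Low plywood rest fixed to the table, on which the red tube starts: 140 mm long (its x) by 44 mm wide plate, 4 mm thick, with four lugs up to 12 mm high at 42 to 68 mm either side of its middle; nothing but the plate is under the tube's middle. Origin under its centre.
- rest_b: The same kind of rest, on which the teal tube starts.
- chock: Yellow wedge chock, 0.25 kg, 50 mm long (x), 60 mm wide (y), 30 mm high; black grip fin on top, 18 mm thick in y, 24 mm in x, 30 to 67 mm above the base. Origin on the underside below the fin's middle; z up. Sloping face (60 degrees) at +x, toe at 33 mm, upright heel at -17 mm. When the slope touches a tube on the same surface, the tube's axis is 44.5 mm from the origin towards +x.
- chock_toe (a point): Middle of the chock's toe line at its underside, where the sloping face meets the base (33 mm from the chock's origin along its +x). With all snug it is 50 mm from the V line in the cradle's +y direction.
- ink_jar: Bystander: jar of ink with teal cap, 66 mm diameter, 75 mm high. Origin under its centre.
- squeegee: Bystander: wooden squeegee, 220 mm long, 50 mm high, lying beyond the work. Origin under its centre.
- tape_roll: Bystander: paper tape roll, 90 mm diameter, 25 mm high, lying flat. Origin under its centre.
There are look-alikes about, which are no part of the job. There is more than one size of the red_tube; the one meant has the size given above.

How it is judged:
By the outcome, as a careful person would: the job done as asked, in the order asked, and still so for the second after the job is handed in, with the robot touching nothing.
It also fails if it takes over 72 s, if anything falls off the work surface, if the arm or the gripper's body presses on something with over 40 N, if the wrist force passes 120 N, or if a joint passes its speed limit or range.

### The arm

A 7-joint arm with a two-finger parallel gripper is mounted at the origin on the work surface. World frame = base frame: x ahead of the robot, y to its left, z up, the work surface at z = 0. Lengths are in m, angles in rad, forces in N, time in s.
With the tool pointing down it reaches from about 0.425 to 0.95 m from the base axis. Payload 4.7 kg.
Tool frame: the origin (TCP) lies on the centre line of the jaws, within the pads' length; the fingertips stand robot.nose_length ahead of it and the grasp point (between the pads) lies 8 mm behind it (robot.nose_length is the distance from the TCP to the fingertips, in m); z points along the fingers, y is the line along which they close (so a half turn about z gives the same grasp; the last joint's range is limited). The gripper opens to 85 mm and grips with 20 to 120 N. Pads are 22 mm wide; open, the fingers measure 114 mm over their backs; the gripper's body (76 mm by 85 mm) begins 54 mm behind the grasp point. The pads swing forward as they close: fully open they stand 13 mm farther back than shut.
Start: joints at [1.317, 0.469, -0.049, 1.532, 0.024, 1.141, -0.082], TCP at [0.151, -0.658, 0.242] pointing down, gripper open.
Joint ranges: [-2.59, 2.59], [-0.33, 1.99], [-1.39, 1.29], [0.1, 2.45], [-1.04, 4.18], [0.21, 1.99], [-2.66, 2.66]. Speed limits (rad/s): [2.57, 2.57, 3.14, 3.14, 3.14, 3.14, 3.14].

### API

Orientations are given as [roll, pitch, yaw] about the fixed x, y, z axes, in that order (R = Rz(yaw) Ry(pitch) Rx(roll)).
In Python, from plant import robot gives the robot as it stands. Calls block until the motion is done:
- robot.goto(position, orientation): joint-space move of the TCP to a pose.
- robot.move_straight(position, vel=0.15, attitude=None, contact_N=None): straight line of the TCP; attitude=None keeps the orientation; vel is the mean speed in m/s. With contact_N (N) it stops when the force on the tool has changed by that much, and returns True; else False.
- robot.move_joints(angles): joint-space move.
- robot.grip(opening, strength=None): opening from 0.0 (shut) to 1.0 (fully open); strength is the grip in N (None keeps the last); returns when the fingers have stopped.
- robot.sleep(seconds).
- robot.inverse_kinematics(position, orientation): joint angles nearest the present ones, or None.
- robot.sense(): the state.
- robot.grab_frame(name): name is "scene" or "top"; returns a dict with "image" (420x560x3 uint8, red, green, blue), "range_z" (420x560 float32, m along the optical axis (not along the pixel's ray), 0 where there is no reading), "fx", "fy", "cx", "cy" (pixels), "R" (3x3) and "t" (3): a world point X has camera coordinates R X + t. Camera axes: x right, y down, z forward; pixel columns grow to the right and rows downward; lengths in m; the calibration is good to about 2 mm. A picture is of the moment at which its call begins.
A pose or a line that the arm cannot do raises robot.IKError and nothing moves.
- robot.close_job(): hands the job in; it is judged then, once.
The state is a dict: "t": time; "joint_pos": joint angles; "joint_velocities": joint speeds; "effort": joint torques, N m; "tcp_pos": TCP position; "tcp_rot": TCP orientation; "wrist_force": force on the tool from outside, world axes, zero at the start; "torque": the same for the moment, N m; "opening": opening from 0.0 (shut) to 1.0 (fully open); "gripper_force": force on a finger pad.
Only numpy, scipy, OpenCV 4.12 (cv2) and the standard library are available. Lean on these libraries where they do the work, as an engineer would, in place of code of your own. Each camera call takes 0.05 s, during which the arm holds its last target. There are 200 camera calls.

## Working session

There is one attempt and no reset: what is moved stays moved. The work goes in short steps, each a Python script; the robot and the scene stay as the last script left them, time stands still between calls to the robot, and variables do not carry over. Pictures are saved under pics/ and viewed, at most 10 in all, crops included, and the job is handed in when it is done.

```bash
mkdir -p pics; ls; python3 - <<'E'
from plant import robot
import cv2,numpy as np
print(robot.nose_length, robot.sense()['t'], robot.sense()['tcp_rot'])
for n in("scene","top"):
    f=robot.grab_frame(n); cv2.imwrite(f"pics/{n}0.png",f["image"][:,:,::-1])
    np.savez(f"{n}0.npz",**f); print(n,f["fx"],-f["R"].T@f["t"])
E
```

```text
pics
0.011 0.0 [-3.13964619e+00  9.32748353e-05  2.24837004e-01]
scene 452.55279284217625 [ 0.9319399  -0.3823802   0.93025078]
top 475.0608499144505 [0.38981305 0.06744838 1.34627196]
```

View pics/top0.png

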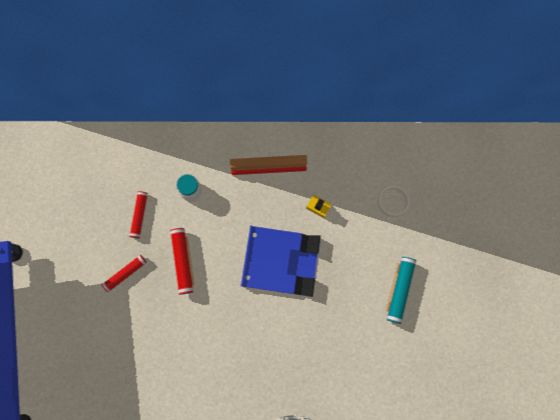

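View pics/scene0.png

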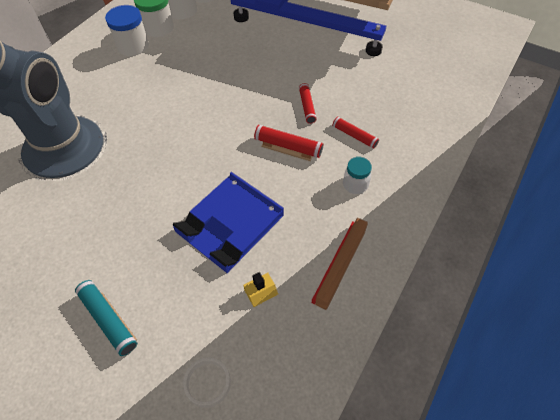

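The top view shows the full-size red tube at (181,261), the teal tube at (401,290) and the cradle at (280,262) with its V on the right. The chock is at (319,206), and the two shorter red look-alikes are at (138,215) and (124,273). The scene view agrees.

```bash
cat > see.py <<'E'
import cv2,numpy as np
def load(n):
    f=dict(np.load(n)); return f
def cloud(f):
    h,w=f["range_z"].shape; u,v=np.meshgrid(np.arange(w),np.arange(h)); z=f["range_z"]
    P=np.stack([(u-f["cx"])/f["fx"]*z,(v-f["cy"])/f["fy"]*z,z],-1)
    return (P-f["t"])@f["R"]
def hsv(f): return cv2.cvtColor(f["image"],cv2.COLOR_RGB2HSV)
def ray(f,uv,h):
    d=np.array([(uv[0]-f["cx"])/f["fx"],(uv[1]-f["cy"])/f["fy"],1])@f["R"]; c=-f["R"].T@f["t"]
    return c+d*(h-c[2])/d[2]
COL={"red":[(0,120,50),(6,255,255)],"teal":[(82,110,40),(98,255,255)],"yellow":[(18,120,60),(32,255,255)],"blue":[(112,150,40),(128,255,255)],"black":[(0,0,0),(180,255,45)]}
def mask(f,c): return cv2.inRange(hsv(f),*[np.array(x) for x in COL[c]])
def blobs(f,c,amin=60):
    cs,_=cv2.findContours(mask(f,c),cv2.RETR_EXTERNAL,cv2.CHAIN_APPROX_NONE)
    return [k for k in cs if cv2.contourArea(k)>amin]
def rect(P):  # metric rectangle of xy points
    (x,y),(a,b),t=cv2.minAreaRect((P[:,:2]*1000).astype(np.float32))
    if a<b: a,b,t=b,a,t+90
    return np.round([x,y,a,b,(t+90)%180-90],1)
def pts(f,k,P):
    m=np.zeros(P.shape[:2],np.uint8); cv2.drawContours(m,[k],-1,1,-1); Q=P[m>0]; return Q
E
python3 - <<'E'
from see import *
for n in("top0","scene0"):
    f=load(n+".npz"); P=cloud(f); print(n)
    for c in COL:
        for k in blobs(f,c):
            Q=pts(f,k,P); Q=Q[(Q[:,2]>.004)&(Q[:,2]<.12)&(Q[:,0]>.2)&(abs(Q[:,1])<.75)]
            if len(Q)<30: continue
            print(c,np.round(cv2.minAreaRect(k)[0]),len(Q),rect(Q),"zmax",np.percentile(Q[:,2],[5,50,98]).round(4))
E
```

```text
top0
red [123. 274.] 426 [493.5 465.1 113.1  27.5 -51.1] zmax [0.0171 0.0266 0.033 ]
red [181. 260.] 795 [527.2 304.9 154.9  36.9  10. ] zmax [0.0326 0.0447 0.0521]
red [138. 214.] 387 [660.5 433.4 112.3  28.4  -7.2] zmax [0.0169 0.0265 0.0331]
red [269. 170.] 339 [791.3  64.4 215.2  11.8 -86.5] zmax [0.0092 0.0229 0.0301]
teal [401. 289.] 792 [ 446.8 -300.4  153.2   39.6  -16.8] zmax [0.0362 0.0457 0.0524]
teal [187. 184.] 322 [733.2 288.7  54.7  52.8  29.4] zmax [0.0693 0.0752 0.0809]
yellow [318. 206.] 325 [686.1 -80.9  61.1  48.7  61.8] zmax [0.009  0.0305 0.0699]
blue [ 10. 330.] 1326 [345.3 743.6 300.   41.3   9.9] zmax [0.0665 0.0799 0.1027]
blue [280. 261.] 3293 [527.1  29.6 195.9 168.   81.6] zmax [0.0056 0.027  0.0338]
black [304. 286.] 288 [457.  -34.7  47.5  45.9  82.6] zmax [0.0094 0.0208 0.0391]
black [310. 243.] 277 [575.  -52.2  46.9  46.1  81.4] zmax [0.009  0.0209 0.0388]
scene0
red [332. 262.] 214 [790.8  65.3 217.9   9.2 -86.4] zmax [0.02   0.0247 0.0479]
red [287. 141.] 856 [526.1 302.5 154.4  35.1   8.8] zmax [0.0236 0.0434 0.051 ]
red [354. 131.] 419 [658.2 433.6 112.4  23.8  -6.9] zmax [0.0117 0.0263 0.0331]
red [306. 100.] 283 [492.  468.6 116.4  27.6 -51.2] zmax [0.0195 0.028  0.0327]
teal [103. 315.] 1311 [ 446.2 -298.6  155.1   37.7  -16.7] zmax [0.0366 0.0451 0.0497]
teal [358. 168.] 407 [733.1 290.5  55.   54.2 -64.8] zmax [0.0651 0.0755 0.0791]
yellow [260. 289.] 580 [687.1 -78.1  59.9  46.7  59.5] zmax [0.0081 0.028  0.0385]
blue [229. 220.] 4861 [527.5  31.9 199.8 171.9  81.6] zmax [0.005  0.027  0.0357]
blue [308.  14.] 858 [347.9 744.6 305.5  41.7   9.4] zmax [0.0636 0.08   0.1027]
black [258. 281.] 129 [682.  -76.6  22.6  15.3 -31. ] zmax [0.0379 0.0652 0.0695]
black [226. 254.] 434 [576.4 -49.5  52.4  50.6  82.7] zmax [0.01   0.0211 0.0384]
black [189. 225.] 387 [457.8 -31.7  51.8  49.2  82. ] zmax [0.0097 0.0207 0.0381]
```

```bash
cat > act.py <<'E'
import numpy as np
from plant import robot
C=np.array([.5173,-.035]); CY=np.radians(-8.4)
ex=np.array([np.cos(CY),np.sin(CY)]); ey=np.array([-ex[1],ex[0]])
def cr(x,y): return C+x*ex+y*ey      # cradle xy -> world xy
def ori(yaw): return [np.pi,0,yaw]
def p3(xy,z): return [float(xy[0]),float(xy[1]),float(z)]
def st(m=""):
    s=robot.sense(); print(m,"t",round(s["t"],2),"tcp",np.round(s["tcp_pos"],4),"F",np.round(s["wrist_force"],1),"op",round(s["opening"],3),"gf",np.round(s["gripper_force"],1)); return s
def wrap(a): return (a+np.pi)%(2*np.pi)-np.pi
E
python3 - <<'E'
from see import *; from act import *
for n in("top0","scene0"):
    f=load(n+".npz");P=cloud(f); Q=P[(abs(P[...,0]-.687)<.06)&(abs(P[...,1]+.079)<.06)&(P[...,2]>.006)]
    a=np.radians(-29.5); s=(Q[:,:2]-[.6866,-.0795])@[np.cos(a),np.sin(a)]
    print(n,len(Q),[(int(b*1000),round(float(np.median(Q[(abs(s-b)<.003)&(Q[:,2]<.034),2])),3)) for b in np.arange(-.027,.03,.006)])
    F=Q[Q[:,2]>.055]; print("fin",F.mean(0).round(4),len(F))
for nm,xy,y in(("red",[.5267,.3037],9.5),("redV",cr(0,0),-8.4),("teal",[.4465,-.2995],-16.8),("deck",cr(0,.07),-8.4),("chock",[.682,-.077],-29.5),("chockdeck",cr(0,.125),-98.4)):
    for k in(0,180):
        q=robot.inverse_kinematics(p3(xy,.05),ori(wrap(np.radians(y+k)))); print(nm,k,None if q is None else np.round(q,2))
E
```

```text
top0 374 [(-27, 0.008), (-20, 0.024), (-14, 0.03), (-8, 0.029), (-2, 0.03), (3, 0.029), (9, 0.029), (15, 0.022), (21, 0.01), (27, 0.006)]
fin [ 0.6807 -0.0757  0.0668] 60
scene0 733 [(-27, 0.03), (-20, 0.031), (-14, 0.03), (-8, 0.03), (-2, 0.03), (3, 0.031), (9, 0.028), (15, 0.019), (21, 0.01), (27, nan)]
fin [ 0.6828 -0.0761  0.0657] 115
red 0 [-0.05  0.72 -0.77  1.82  0.65  0.87 -2.54]
red 180 [ 0.04  0.79 -0.92  1.82  0.78  0.94  0.51]
redV 0 [ 0.3   0.51 -0.39  2.05  0.32  0.64 -2.03]
redV 180 [ 0.54  0.58 -0.71  2.04  0.57  0.73  0.89]
teal 0 [ 0.6   0.5  -0.11  2.02  0.09  0.63 -1.43]
teal 180 [ 0.98  0.58 -0.6   2.    0.49  0.72  1.35]
deck 0 [ 0.19  0.53 -0.43  2.02  0.35  0.66 -2.19]
deck 180 [ 0.39  0.59 -0.69  2.01  0.56  0.73  0.77]
chock 0 [ 0.17  0.69 -0.18  1.65  0.16  0.82 -2.16]
chock 180 [ 0.58  0.85 -0.84  1.62  0.73  1.01  0.56]
chockdeck 0 [ 0.58  0.87 -1.18  1.97  0.97  1.03  1.92]
chockdeck 180 [ 0.32  0.63 -0.75  1.98  0.61  0.77 -0.94]
  return _methods._mean(a, axis=axis, dtype=dtype,
  ret = ret.dtype.type(ret / rcount)
```

Every size and height checks out, and the chock's slope faces -29.5°. Next I'll pick and place the red tube.

```bash
cat >> act.py <<'E'
def pick_tube(xy,yaw,zaxis=.028):
    yaw=wrap(yaw); robot.grip(1.0)
    robot.goto(p3(xy,.16),ori(yaw)); robot.move_straight(p3(xy,zaxis-.005),vel=.12)
    robot.grip(0.0,60); st("gripped"); robot.move_straight(p3(xy,.17),vel=.15); st("lifted")
def place_tube(xy,yaw,zaxis):
    yaw=wrap(yaw); robot.goto(p3(xy,.18),ori(yaw))
    robot.move_straight(p3(xy,zaxis+.012),vel=.12); robot.sleep(.2); st("over")
    print(robot.move_straight(p3(xy,zaxis-.011),vel=.02,contact_N=4)); st("contact")
E
python3 - <<'E'
from act import *
pick_tube([.5267,.3037],np.radians(189.5))
place_tube(cr(0,0),CY+np.pi,.036)
import cv2
for n in("scene",):
    f=robot.grab_frame(n); cv2.imwrite("pics/s1.png",cv2.resize(f["image"][100:320,100:400,::-1],None,fx=2,fy=2))
E
```

```text
gripped t 5.7 tcp [0.5265 0.307  0.0244] F [-2.1  5.4  4.1] op 0.447 gf 60.1
lifted t 6.83 tcp [0.5262 0.3028 0.1687] F [ 0.5  0.  -5.4] op 0.448 gf 60.7
over t 9.57 tcp [ 0.5177 -0.0351  0.0486] F [-0.4 -0.4 -3.9] op 0.448 gf 60.7
True
contact t 10.29 tcp [ 0.5172 -0.0344  0.0338] F [ 2.3  1.4 -0.4] op 0.451 gf 60.8
```

View pics/s1.png

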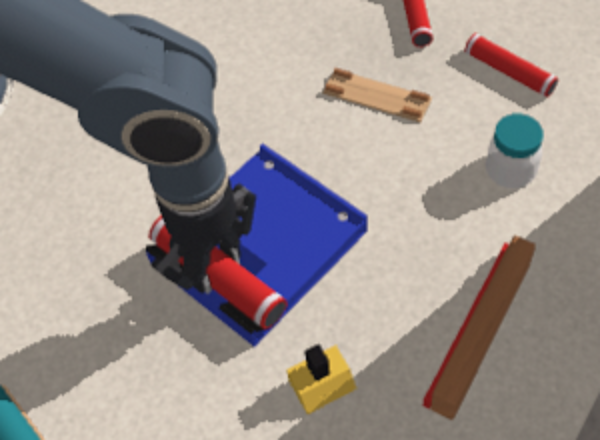

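The red tube is over the V in the gripper, at about (215,270) in the crop, and touching. I'll seat it, release, and check.

```bash
python3 - <<'E'
from act import *; from see import *
s=robot.sense()["tcp_pos"]
print(robot.move_straight(p3(s[:2],.0305),vel=.015,contact_N=10)); st("seat")
robot.grip(0.60,60); st("open")
robot.move_straight(p3(s[:2],.13),vel=.15)
robot.goto(p3([.4465,-.2995],.16),ori(wrap(np.radians(-16.8+180))))
for n in("top","scene"):
    f=robot.grab_frame(n);P=cloud(f)
    for k in blobs(f,"red",200):
        Q=pts(f,k,P);Q=Q[(Q[:,2]>.004)&(Q[:,2]<.12)]
        if len(Q)>30 and abs(np.median(Q[:,1])+.03)<.06: print(n,rect(Q),np.percentile(Q[:,2],[50,98]).round(4))
    for k in blobs(f,"teal",200):
        Q=pts(f,k,P);print("teal",rect(Q))
st()
E
```

```text
True
seat t 10.55 tcp [ 0.5173 -0.0338  0.0331] F [-0.3 -0.1  4. ] op 0.449 gf 61.3
open t 10.83 tcp [ 0.5169 -0.0338  0.0325] F [0.8 0.8 0.4] op 0.601 gf 0.0
top [518.2 -38.3 156.1  38.7  -8.5] [0.0545 0.0605]
teal [ 423.2 -126.2  383.1   88.    86.8]
teal [567.5 196.6 436.2  52.8  29.1]
scene [516.6 -35.5 155.9  35.5  -9.2] [0.0539 0.059 ]
teal [ 648.  -343.4  571.1   47.4  -12.6]
teal [733.3 290.6  55.6  54.9  43.5]
 t 12.8 tcp [ 0.4475 -0.2972  0.16  ] F [-0.2 -0.5 -0.2] op 0.599 gf 0.0
```

Red is seated: its yaw, centre and height all match. Next is teal, going on the deck 72 mm out.

```bash
sed -i 's/-.035\]); CY/-.0362]); CY/' act.py; python3 - <<'E'
from act import *; import cv2
pick_tube([.4465,-.2995],np.radians(180-16.8))
place_tube(cr(0,.072),CY+np.pi,.047)
s=robot.sense()["tcp_pos"]
f=robot.grab_frame("scene"); cv2.imwrite("pics/s2.png",cv2.resize(f["image"][100:320,100:400,::-1],None,fx=2,fy=2))
E
```

```text
gripped t 15.28 tcp [ 0.4467 -0.3001  0.0235] F [-1.4 -1.1  5.9] op 0.449 gf 59.7
lifted t 16.41 tcp [ 0.4457 -0.2992  0.1689] F [ 0.7  0.3 -3.9] op 0.449 gf 60.5
over t 19.07 tcp [0.5282 0.035  0.0596] F [ 0.4 -0.  -3.9] op 0.446 gf 60.5
True
contact t 19.86 tcp [0.5277 0.035  0.0429] F [-0.6  0.4  4.9] op 0.444 gf 61.3
```

View pics/s2.png

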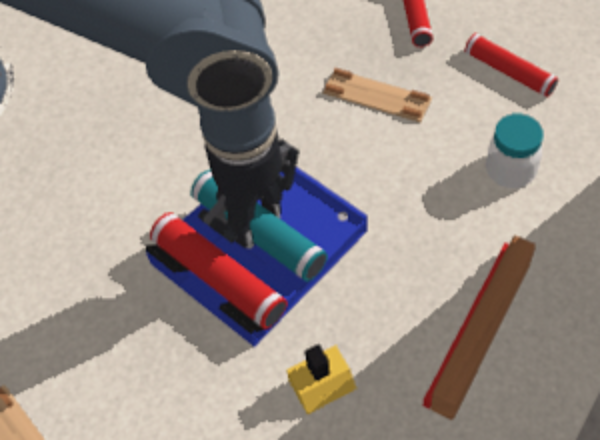

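The teal tube is down on the deck, parallel to the red one and with a gap to it (crop (260,230)). I'll release it, check it, then pick up the chock.

```bash
python3 - <<'E'
from act import *; from see import *
s=robot.sense()["tcp_pos"]
robot.grip(0.60,60); st("open")
robot.move_straight(p3(s[:2],.14),vel=.12)
xy=[.6812,-.0758]; yaw=np.radians(150.5)
robot.goto(p3(xy,.15),ori(yaw))
f=robot.grab_frame("scene");P=cloud(f)
for c in("red","teal"):
  for k in blobs(f,c,100):
    Q=pts(f,k,P);Q=Q[(Q[:,2]>.004)&(Q[:,2]<.12)]
    if len(Q)>30: print(c,rect(Q),np.percentile(Q[:,2],[50,98]).round(4))
robot.move_straight(p3(xy,.046),vel=.1)
robot.grip(0.0,50); st("grip")
robot.move_straight(p3(xy,.15),vel=.12); st("lift")
np.savez("chk.npz",**robot.grab_frame("scene"))
f=robot.grab_frame("scene"); cv2.imwrite("pics/s3.png",cv2.resize(f["image"][100:320,100:400,::-1],None,fx=2,fy=2))
E
```

```text
open t 20.19 tcp [0.5265 0.0344 0.0418] F [ 0.3 -0.5 -0.1] op 0.598 gf 0.0
red [791.   65.  216.7   8.9 -86.6] [0.0243 0.0449]
red [506.1 -33.9 135.6  35.8  -9.2] [0.0537 0.0585]
red [658.  433.3 113.2  26.5  -5. ] [0.0263 0.0325]
red [493.1 467.7 112.2  28.2 -51.6] [0.0285 0.0333]
teal [497.1  39.7  95.6  39.2  -8.2] [0.0636 0.0693]
teal [734.3 290.8  54.8  54.4   8.6] [0.0756 0.079 ]
grip t 23.57 tcp [ 0.6816 -0.0758  0.0467] F [-0.8 -0.2  3.6] op 0.203 gf 49.8
lift t 24.59 tcp [ 0.6805 -0.0761  0.1489] F [-0.8  0.4 -2.6] op 0.2 gf 49.0
```

View pics/s3.png

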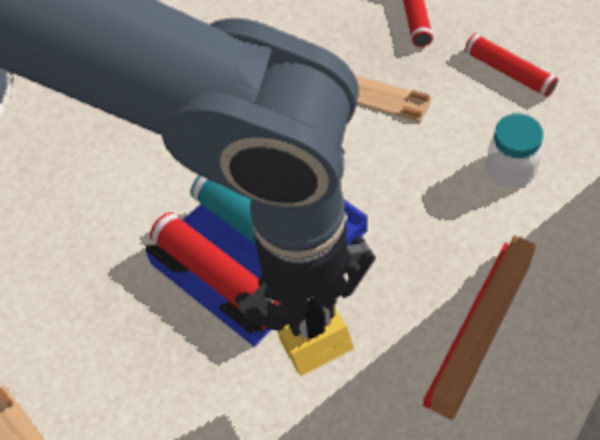

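The chock is in the gripper, clear of the table at crop (315,345), and held by its fin. Now I'll set it on the deck.

```bash
python3 - <<'E'
from act import *; import cv2
yaw=CY+np.pi/2; xy=cr(0,.130)
robot.goto(p3(xy,.16),ori(yaw))
robot.move_straight(p3(xy,.084),vel=.12); robot.sleep(.2); st("over")
print(robot.move_straight(p3(xy,.068),vel=.02,contact_N=4)); s=st("down")
robot.grip(.35,50); st("rel"); robot.grip(0.0,25); s=st("regrip")
f=robot.grab_frame("scene"); cv2.imwrite("pics/s4.png",cv2.resize(f["image"][100:320,100:400,::-1],None,fx=2,fy=2))
f=robot.grab_frame("top"); np.savez("top4.npz",**f)
E
```

```text
over t 26.91 tcp [0.5369 0.0925 0.0849] F [ 0.5  0.  -3.6] op 0.204 gf 49.0
True
down t 27.47 tcp [0.5363 0.0924 0.0736] F [ 0.1 -0.1  5.2] op 0.201 gf 50.0
rel t 27.75 tcp [0.5351 0.0919 0.0726] F [-0.4  0.8  0.1] op 0.349 gf 0.0
regrip t 28.0 tcp [0.5353 0.092  0.0727] F [ 0.7  0.3 -0.3] op 0.203 gf 28.5
```

View pics/s4.png

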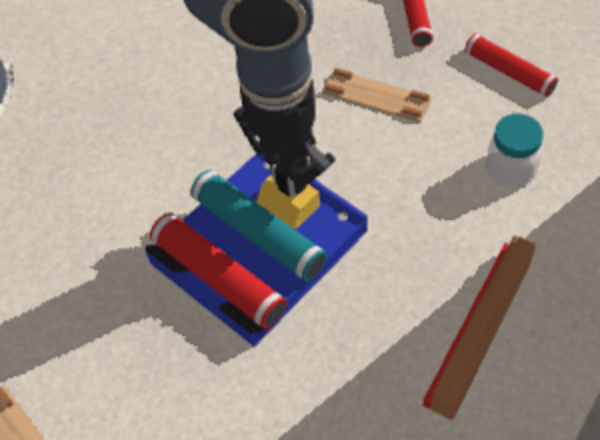

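The chock stands on the deck behind the teal tube (crop (290,200)) with its slope towards it. I'll slide it in gently.

```bash
cat >> act.py <<'E'
def yc(p): return float((np.array(p[:2])-C)@ey)
def xc(p): return float((np.array(p[:2])-C)@ex)
E
python3 - <<'E'
from act import *
p=robot.sense()["tcp_pos"]; x=xc(p); z=p[2]; print("start",x,yc(p),z)
print(robot.move_straight(p3(cr(x,.092),z),vel=.02,contact_N=9)); s=st(); print(xc(s["tcp_pos"]),yc(s["tcp_pos"]))
if yc(s["tcp_pos"])<.096:
    print(robot.move_straight(p3(cr(x,.074),z),vel=.008,contact_N=9)); s=st(); print(xc(s["tcp_pos"]),yc(s["tcp_pos"]))
E
```

```text
start -0.0009174310899760501 0.12938914953236408 0.0727194844912816
False
 t 30.12 tcp [0.5299 0.055  0.0727] F [ 0.8  0.7 -0.3] op 0.207 gf 28.4
-0.0008822738803762339 0.09201581222741378
True
 t 31.73 tcp [0.5285 0.045  0.0737] F [0.8 1.3 2.9] op 0.211 gf 28.9
-0.0007458820180411532 0.08201015369065187
```

```bash
python3 - <<'E'
from act import *; from see import *
s=robot.sense()["tcp_pos"]
robot.grip(.45,25); st("rel"); robot.move_straight(p3(s[:2],.18),vel=.1)
robot.goto([.42,-.30,.25],ori(2.0)); st("away")
for n in("top","scene"):
    f=robot.grab_frame(n);P=cloud(f)
    for c in("red","teal","yellow"):
        for k in blobs(f,c,150):
            Q=pts(f,k,P);Q=Q[(Q[:,2]>.028)&(Q[:,2]<.12)]
            if len(Q)<30 or abs(np.median(Q[:,0])-.53)>.08 or abs(np.median(Q[:,1]))>.12: continue
            r=rect(Q);  print(n,c,r,"cradle x,y",round(xc(r[:2]/1000),4),round(yc(r[:2]/1000),4),np.percentile(Q[:,2],98).round(4))
    cv2.imwrite(f"pics/{n}5.png",cv2.resize(f["image"][100:320,100:400,::-1] if n=="scene" else f["image"][180:340,180:400,::-1],None,fx=2 if n=="scene" else 3,fy=2 if n=="scene" else 3))
E
```

```text
rel t 32.06 tcp [0.5281 0.0454 0.0731] F [-0.1 -0.4  0.5] op 0.45 gf 0.0
away t 34.65 tcp [ 0.4206 -0.2989  0.2498] F [ 0.   0.2 -0.7] op 0.45 gf 0.0
top red [517.5 -37.5 154.9  40.4  -8.4] cradle x,y 0.0004 -0.0013 0.061
top teal [523.7   3.6 154.4  38.1  -8.5] cradle x,y 0.0005 0.0403 0.0713
top yellow [528.4  43.   60.1  39.9  -8.8] cradle x,y -0.0006 0.08 0.0971
scene red [516.4 -35.1 156.   35.3  -8.6] cradle x,y -0.0011 0.001 0.0589
scene teal [521.2   4.1 155.7  37.3  -8.2] cradle x,y -0.002 0.0404 0.0698
scene yellow [529.3  44.5  65.7  39.2   1.3] cradle x,y 0.0001 0.0816 0.0611
```

View pics/scene5.png

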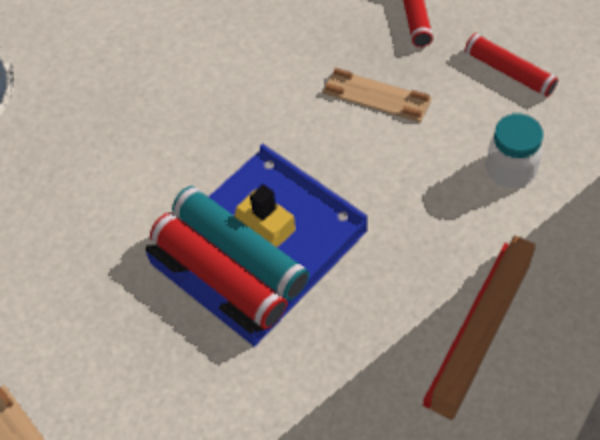

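View pics/top5.png

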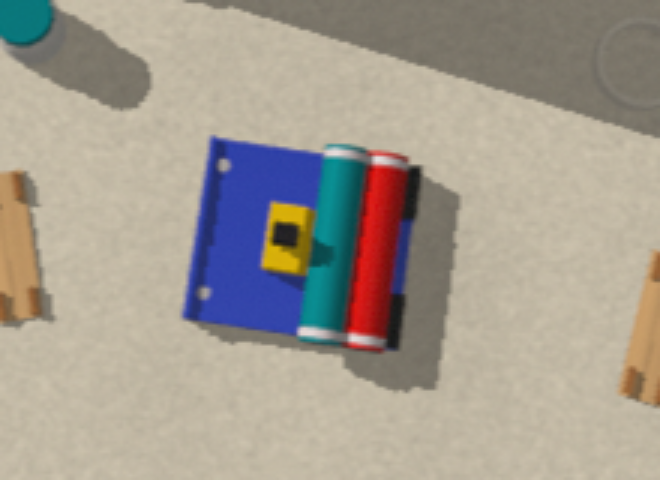

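The tubes lie side by side and centred, with the chock midway along at crop (265,215) against the teal one. The 1.9 mm surplus in the teal reading is within camera error, but I'll settle it with one gentle nudge.

```bash
python3 - <<'E'
from act import *; from see import *
yaw=CY+np.pi/2; xy=cr(-.0008,.0822)
robot.goto(p3(xy,.16),ori(yaw)); robot.move_straight(p3(xy,.0735),vel=.08); st("at")
robot.grip(0.0,25); s=st("grip")["tcp_pos"]; print(xc(s),yc(s))
print(robot.move_straight(p3(cr(xc(s),yc(s)-.006),s[2]),vel=.005,contact_N=9)); s=st("push")["tcp_pos"]; print(xc(s),yc(s))
robot.grip(.45,25); s=st("rel")["tcp_pos"]; print(xc(s),yc(s))
robot.move_straight(p3(s[:2],.18),vel=.1); robot.goto([.42,-.30,.25],ori(2.0)); st("away")
f=robot.grab_frame("top");P=cloud(f)
for c in("red","teal","yellow"):
    for k in blobs(f,c,150):
        Q=pts(f,k,P);Q=Q[(Q[:,2]>.028)&(Q[:,2]<.12)]
        if len(Q)<30 or abs(np.median(Q[:,0])-.53)>.08 or abs(np.median(Q[:,1]))>.12: continue
        r=rect(Q);  print(c,r,"cradle x,y",round(xc(r[:2]/1000),4),round(yc(r[:2]/1000),4),np.percentile(Q[:,2],98).round(4))
E
```

```text
at t 37.38 tcp [0.529  0.0454 0.074 ] F [ 0.7  0.1 -0.5] op 0.454 gf 0.0
grip t 37.68 tcp [0.5288 0.0452 0.074 ] F [-0.9 -1.   2.4] op 0.206 gf 27.7
-0.0005422547063915538 0.08220840282717053
True
push t 38.75 tcp [0.5286 0.0437 0.0743] F [0.3 0.8 1.1] op 0.208 gf 27.6
-0.0005198046112557738 0.08068891368893377
rel t 39.08 tcp [0.5283 0.0441 0.0744] F [-0.2  1.7  0. ] op 0.45 gf 0.0
-0.0008132463719350766 0.08107108581838
away t 41.66 tcp [ 0.4205 -0.2989  0.2498] F [ 0.   0.6 -0.5] op 0.452 gf 0.0
red [518.  -37.5 155.4  40.1  -8.5] cradle x,y 0.0009 -0.0012 0.061
teal [523.3   3.2 153.2  38.1  -8.5] cradle x,y 0.0002 0.0399 0.0709
yellow [528.6  42.9  60.1  39.7  -8.1] cradle x,y -0.0004 0.0799 0.097
```

```bash
python3 -c "
from plant import robot
print(robot.close_job())"
```

```text
the job is handed in; nothing more can be done
None
```

The job is handed in, at about 42 s of robot time: the red tube is seated in the V, the teal tube has rolled in beside it, and the chock was pushed against the teal until a gentle 9 N nudge met resistance; the last camera check put the teal about 1–2 mm further out than the ideal 38.5 mm, within calibration error.

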